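# Line up machined caps by diameter on the inspection rail

## Task

Line up the four aluminium caps by diameter on the rail, one upright and centred on each of its four black pads: the largest on the pad next to the red end stop, then each smaller than the one before, down to the smallest at the grey end. Leave the black housing that stands among the caps where it is, and let go of the caps when they are in place.

Things in the scene. Friction and masses are not known exactly. Their poses are not given: they have to be found in the camera images.
- cap_34: the smallest of four loose round aluminium caps that differ only in diameter: 34 mm across, 32 mm high, green O-ring band low around its side (9 to 13 mm up), foot 3 mm smaller in radius over the lowest 5 mm; stands upright on the table at the start; solid to the grip; origin at the centre of its underside, z up along its axis; its yaw is of no importance
- cap_44: the second smallest of four loose round aluminium caps that differ only in diameter: 44 mm across, 32 mm high, green O-ring band low around its side (9 to 13 mm up), foot 3 mm smaller in radius over the lowest 5 mm; stands upright on the table at the start; solid to the grip; origin at the centre of its underside, z up along its axis; its yaw is of no importance
- cap_54: the second largest of four loose round aluminium caps that differ only in diameter: 54 mm across, 32 mm high, green O-ring band low around its side (9 to 13 mm up), foot 3 mm smaller in radius over the lowest 5 mm; stands upright on the table at the start; solid to the grip; origin at the centre of its underside, z up along its axis; its yaw is of no importance
- cap_64: the largest of four loose round aluminium caps that differ only in diameter: 64 mm across, 32 mm high, green O-ring band low around its side (9 to 13 mm up), foot 3 mm smaller in radius over the lowest 5 mm; stands upright on the table at the start; solid to the grip; origin at the centre of its underside, z up along its axis; its yaw is of no importance
- pad_1: first from the robot's left (+y) of four equal black round rubber pads with a thin white edge, fixed in a straight row 100 mm apart on the aluminium rail; 80 mm across, 6 mm thick; origin at the centre of its underside, 10 mm above the table, so its top is 16 mm above the table; z up, y along the row towards pad_1's end, x across the row away from the robot
- pad_2: second from the robot's left (+y) of four equal black round rubber pads with a thin white edge, fixed in a straight row 100 mm apart on the aluminium rail; 80 mm across, 6 mm thick; origin at the centre of its underside, 10 mm above the table, so its top is 16 mm above the table; z up, y along the row towards pad_1's end, x across the row away from the robot
- pad_3: third from the robot's left (+y) of four equal black round rubber pads with a thin white edge, fixed in a straight row 100 mm apart on the aluminium rail; 80 mm across, 6 mm thick; origin at the centre of its underside, 10 mm above the table, so its top is 16 mm above the table; z up, y along the row towards pad_1's end, x across the row away from the robot
- pad_4: fourth from the robot's left (+y) of four equal black round rubber pads with a thin white edge, fixed in a straight row 100 mm apart on the aluminium rail; 80 mm across, 6 mm thick; origin at the centre of its underside, 10 mm above the table, so its top is 16 mm above the table; z up, y along the row towards pad_1's end, x across the row away from the robot
- red_stop: red plastic stop block fixed across one end of the rail (fixed plate 490 x 90 x 10 mm, turned up to 10 degrees), 75 mm beyond the centre of the end pad; 70 mm (across the row) x 22 mm x 20 mm high; origin at the centre of its underside on the rail; at pad_1's end or at pad_4's, by chance; the other end has a grey block of the same size
- housing: loose black plastic round housing cup standing alone among the caps on the table, with a green ring lying in its mouth, 76 mm across, 34 mm high; not one of the stock of like housings at the back of the table; to be left where it stands; origin at the centre of its underside
Things that resemble listed ones, but are neither listed nor needed, are in the scene too. What is shaped like the cap_34 but orange or pink is not meant.

How it is judged:
By the outcome, as a careful person would: the job done as asked, in the order asked, and still so for the second after the job is handed in, with the robot touching nothing.
It also fails if it takes over 96 s, if anything falls off the work surface, if the arm or the gripper's body presses on something with over 40 N, if the wrist force passes 120 N, or if a joint passes its speed limit or range.

## Robot

A 7-joint arm with a two-finger parallel gripper is mounted at the origin on the work surface. World frame = base frame: x ahead of the robot, y to its left, z up, the work surface at z = 0. Lengths are in m, angles in degrees, forces in N, time in s.
With the tool pointing down it reaches from about 0.425 to 0.875 m from the base axis. Payload 9.9 kg.
Tool frame: the origin (TCP) lies at the very end of the fingers, on their centre line; the grasp point (between the pads) lies bot.grip_depth behind it (bot.grip_depth is the distance from the TCP to the grasp point, in m); z points along the fingers, y is the line along which they close (so a half turn about z gives the same grasp; the last joint's range is limited). The gripper opens to 85 mm and grips with 20 to 120 N. Pads are 22 mm wide; open, the fingers measure 114 mm over their backs; the gripper's body (76 mm by 85 mm) begins 54 mm behind the grasp point. The pads swing forward as they close: fully open they stand 13 mm farther back than shut.
Start: joints at [-4.801, 32.985, 1.427, 82.34, -0.859, 64.687, -3.237], TCP at [0.675, 0, 0.202] pointing down, gripper open.
Joint ranges: [-157.87, 157.87], [-19.46, 123.44], [-87.15, 90], [11.01, 140.99], [-62.26, 242.26], [9.8, 113.94], [-161.44, 161.44]. Speed limits (degrees/s): [127.2, 127.2, 172.46, 172.46, 180, 180, 180].

## Interface

Orientations are given as a 3x3 rotation matrix whose columns are the frame's x, y, z axes.
In Python, from workcell import bot, capture gives the robot as it stands. The module is installed in compiled form; this text tells all that it offers.
- The arm moves only by the tool servo_tool, never from a script. Its argument "commands" is a list that holds one entry, the list of rows, each a list of 7 numbers: the turn, a rotation vector about the tool's x, y, z in degrees, then the shift along the tool's x, y, z in cm, then the finger opening in cm, from 0 to 8.54. A call has 1 to 12 rows; each row is the pose to reach, as a shift and turn from the pose commanded when the call began, along the tool's axes at that moment; what a row does not reach only later rows make up. A row lasts 1/12 s, in which the tool goes at most 41.7 mm and 7.16 degrees, less where a joint would pass 70% of its speed; a pose out of reach is approached as far as the arm can. A call with a gripper value outside its range is refused whole. The fingers move at their own pace and stop on an object; "grip_force" is the grip in N (left out, the last holds). Time passes only in rows, so rows that repeat a pose let the fingers close. It gives the time, the measured TCP pose, the force, the opening and the grip force at its end, in the units of the state.
- bot.get_state(): the state, without advancing time (a new reading comes with each control period).
- capture(name): name is "scene" or "side" or "wrist"; returns a dict with "color" (400x640x3 uint8, red, green, blue), "camera_matrix" (3x3 intrinsics, pixels), "D" ([k1, k2, p1, p2, k3] as OpenCV has them; the pictures are not rectified), "R" (3x3) and "t" (3): a world point X has camera coordinates R X + t; the wrist camera has in their place "T_tool_cam" (4x4, takes a point from camera to tool coordinates, whose origin is the TCP and whose axes are the flange's). Camera axes: x right, y down, z forward; pixel columns grow to the right and rows downward; lengths in m; the calibration is good to about 2 mm. A picture is of the moment at which its call begins: read the wrist's pose just before it. There is no depth.
- bot.finish_job(): hands the job in; it is judged then, once.
The state is a dict: "t": time; "joint_pos": joint angles; "qd": joint speeds; "joint_efforts": joint torques, N m; "tool_pos": TCP position; "tool_rot": TCP orientation; "force": force on the tool from outside, world axes, zero at the start; "torque": the same for the moment, N m; "width": opening from 0.0 (shut) to 1.0 (fully open); "grasp_force": force on a finger pad.
Only numpy, scipy, OpenCV 4.12 (cv2) and the standard library are available. Lean on these libraries where they do the work, as an engineer would, in place of code of your own. Each camera call takes 0.05 s, during which the arm holds its last target. There are 200 camera calls.

## Working session

There is one attempt and no reset: what is moved stays moved. The work goes in short steps, Python scripts to look and compute and a tool call to move; the robot and the scene stay as the last step left them, time stands still between calls to the robot, and variables do not carry over. Pictures are saved under pics/ and viewed, at most 14 in all, crops included, and the job is handed in when it is done.

Besides the shell and the picture viewer there is one more tool, called after ">>>" as name(argument=value, ...) on one line, values as JSON. servo_tool: Moves the arm, as the interface text tells. Its arguments: {"type":"object","properties":{"commands":{"type":"array"},"grip_force":{"type":"number"}},"required":["commands"]}

```bash
mkdir -p pics; python3 - <<'E'
from workcell import bot,capture
import cv2,pickle,numpy as np
np.set_printoptions(precision=4,suppress=True)
s=bot.get_state();print(s,bot.grip_depth)
d={n:capture(n) for n in("scene","side","wrist")}
pickle.dump((s,d),open("c0.pkl","wb"))
for n in d:
  cv2.imwrite(f"pics/{n}0.png",d[n]["color"][:,:,::-1]);print(n,d[n]["camera_matrix"],d[n]["D"],d[n].get("T_tool_cam"))
E
```

```text
{'t': 0.0, 'joint_pos': array([-4.8019, 33.0323,  1.4252, 82.3874, -0.8587, 64.6863, -3.2355]), 'qd': array([ 0.0823,  0.0367,  0.023 ,  0.0128, -0.0318, -0.0047,  0.0302]), 'joint_efforts': array([  0.0011, -76.5754,   2.2516, -28.5966,   0.0155,   0.0125,
         0.0001]), 'tool_pos': array([ 0.6745, -0.    ,  0.2011]), 'tool_rot': array([[-0.0001,  1.    , -0.0017],
       [ 1.    ,  0.0001, -0.0001],
       [-0.0001, -0.0017, -1.    ]]), 'force': array([ 0.436 , -0.5487,  0.3574]), 'torque': array([ 0.0257, -0.0212,  0.0015]), 'grasp_force': 0.0, 'width': 1.002133461096436} 0.0187
scene [[391.5757   0.     315.3365]
 [  0.     391.5757 195.0969]
 [  0.       0.       1.    ]] [0.0189 0.     0.     0.     0.    ] None
side [[473.3798   0.     318.098 ]
 [  0.     473.3798 200.2728]
 [  0.       0.       1.    ]] [-0.096  0.     0.     0.     0.   ] None
wrist [[336.891    0.     317.0987]
 [  0.     336.891  203.6219]
 [  0.       0.       1.    ]] [-0.0559  0.      0.      0.      0.    ] [[ 0.0001 -0.9487 -0.3163  0.0809]
 [ 1.      0.0001  0.0002  0.0012]
 [-0.0001 -0.3163  0.9487 -0.1719]
 [ 0.      0.      0.      1.    ]]
```

View pics/scene0.png

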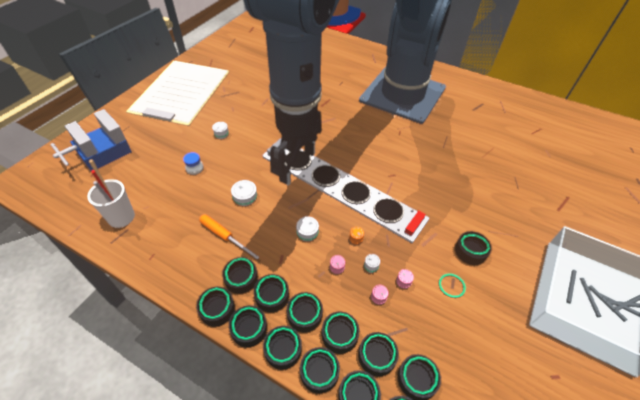

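View pics/side0.png

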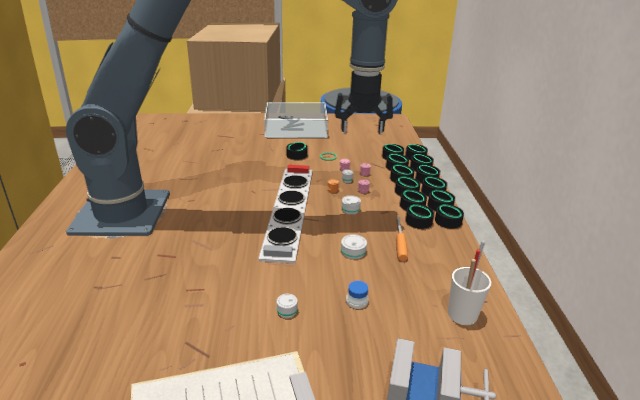

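View pics/wrist0.png

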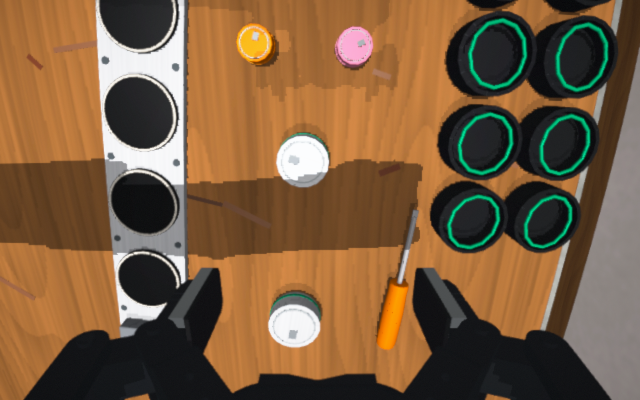

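The scene and side views show the red stop at the +y end: scene (416,223), side (298,168). The four white caps are in scene at about (220,130), (243,192), (307,229) and (372,263). The housing is at (473,247). The wrist view shows pads down the left, with caps at (303,160) and (295,325).

```bash
cat >h.py <<'E'
import cv2,numpy as np,pickle
from scipy.optimize import least_squares
from workcell import bot,capture
np.set_printoptions(precision=4,suppress=True)
def ext(d,s):
    if "R" in d: return np.array(d["R"]),np.array(d["t"])
    T=np.eye(4);T[:3,:3]=s["tool_rot"];T[:3,3]=s["tool_pos"]
    W=np.linalg.inv(T@np.array(d["T_tool_cam"]));return W[:3,:3],W[:3,3]
def proj(P,d,s):
    R,t=ext(d,s)
    return cv2.projectPoints(np.asarray(P,float).reshape(-1,1,3),cv2.Rodrigues(R)[0],t,d["camera_matrix"],np.array(d["D"],float))[0].reshape(-1,2)
def desc(h):
    m=cv2.moments(np.float32(h).reshape(-1,1,2));return np.array([m["m10"]/m["m00"],m["m01"]/m["m00"],np.sqrt(m["m00"])])
def mask(img,kind):
    h,S,V=cv2.split(cv2.cvtColor(img,cv2.COLOR_RGB2HSV))
    if kind=="cap": m=((S<70)&(V>90))|((h>35)&(h<100)&(S>40))
    else: m=img.max(2)<70
    return m.astype(np.uint8)
def blob(d,kind,seed):
    m=cv2.morphologyEx(mask(d["color"],kind),cv2.MORPH_CLOSE if kind=="cap" else cv2.MORPH_OPEN,np.ones((3,3)))
    n,l,st,c=cv2.connectedComponentsWithStats(m)
    k=l[seed[1],seed[0]]
    if k==0: return None
    q=np.argwhere(l==k)[:,::-1].astype(np.float32)
    q=np.concatenate([q+o for o in np.float32([[.5,.5],[.5,-.5],[-.5,.5],[-.5,-.5]])])
    return cv2.convexHull(q)
A=np.linspace(0,2*np.pi,60);C=np.c_[np.cos(A),np.sin(A),0*A]
def model(p,kind):
    x,y,z,r=p;o=np.array([x,y,z])   # z = top height
    if kind!="cap": return o+C*r
    return np.r_[o+C*r,o+C*r-[0,0,.027],o+C*(r-.003)-[0,0,.032]]
def fit(obs,kind,p0,zfix=None):
    """obs: list of (d,s,seed)"""
    D=[(d,s,desc(h)) for d,s,seed in obs if (h:=blob(d,kind,seed)) is not None]
    f=lambda p:np.concatenate([desc(cv2.convexHull(np.float32(proj(model(p if zfix is None else [p[0],p[1],zfix,p[3]],kind),d,s))))-m for d,s,m in D])
    r=least_squares(f,p0,x_scale=[.01,.01,.01,.01],diff_step=1e-3);return r.x,r.fun.reshape(-1,3),len(D)
E
python3 - <<'E'
from h import *
s,d=pickle.load(open("c0.pkl","rb"));sc,si,w=d["scene"],d["side"],d["wrist"]
for n,a,b,c in [("A",(220,130),(287,303),None),("B",(243,192),(353,244),(295,325)),("C",(307,229),(350,203),(303,160)),("D",(372,263),(348,175),None)]:
  o=[(sc,s,a),(si,s,b)]
  x,f,k=fit(o,"cap",[.65,0,.03,.025]);print(n,k,x,f.round(1).tolist())
  if c: x,f,k=fit([(w,s,c)],"cap",x,.032);print("   wrist",k,x)
for n,a,b,c in [("1",(389,210),(295,182),(141,15)),("2",(356,191),(292,198),(141,112)),("3",(326,175),(287,215),(145,201)),("4",None,(282,236),(148,278))]:
  o=[(v,s,q) for v,q in((sc,a),(si,b),(w,c)) if q and (n!="1" or v is not w)]
  if n=="4": o=o[:1]
  x,f,k=fit(o,"pad",[.55,0,.016,.037],.016 if n=="4" else None);print(n,k,x,f.round(1).tolist())
  o=[(v,s,q) for v,q in((sc,a),(si,b)) if q]
  if n in"23": print("  wr",fit([(w,s,c)],"pad",x,.016)[0])
E
```

```text
A 2 [ 0.4814 -0.403   0.0337  0.0228] [[0.4, -0.4, 0.1], [0.4, 0.2, -0.1]]
B 2 [ 0.6449 -0.1916  0.0333  0.0332] [[0.4, -0.3, -0.1], [0.5, 0.2, 0.1]]
   wrist 1 [ 0.6467 -0.1918  0.0333  0.0321]
C 2 [0.6586 0.0121 0.0333 0.0282] [[0.3, -0.2, -0.0], [0.4, 0.2, 0.0]]
   wrist 1 [0.6602 0.0124 0.0333 0.0276]
D 2 [ 0.664   0.1898  0.0361 -0.0156] [[0.2, -0.2, 0.2], [0.3, 0.2, -0.3]]
1 2 [0.4981 0.1599 0.0169 0.0332] [[0.2, -0.2, 0.4], [0.3, 0.3, -0.6]]
2 3 [0.4884 0.0614 0.0173 0.0358] [[0.2, 0.1, 2.0], [0.9, 0.2, 0.4], [-0.3, 0.1, -0.8]]
  wr [0.4881 0.0613 0.0173 0.0364]
3 3 [ 0.4765 -0.0385  0.0163  0.0365] [[0.3, 0.3, 1.3], [0.6, 0.2, -0.1], [-0.3, 0.1, -0.5]]
  wr [ 0.4767 -0.0384  0.0163  0.0369]
4 1 [ 0.4637 -0.1355  0.016   0.0354] [[0.0, -0.0, -0.0]]
```

Fit results, with heights and diameters matching the text: A=44 at (.481,-.403), B=64 at (.646,-.192), C=54 at (.660,.012), D=34 at (.664,.190). The pads lie on a line turned about 6.7°, with pad 1 at (.499,.160). I'll move to B first.

>>> servo_tool(commands=[[[0,0,0,-4,-0.6,0,8.5],[0,0,0,-8,-1.2,1,8.5],[0,0,0,-12,-1.8,3,8.5],[0,0,0,-16,-2.4,5,8.5],[0,0,0,-19.2,-2.9,8,8.5],[0,0,0,-19.2,-2.9,10,8.5],[0,0,0,-19.2,-2.9,12,8.5],[0,0,0,-19.2,-2.9,12,8.5],[0,0,0,-19.2,-2.9,12,8.5],[0,0,0,-19.2,-2.9,12,8.5]]], grip_force=50)

```text
t: 0.98
tool_pos: [0.647, -0.1914, 0.0832]
tool_rot: [[-0.001, 1.0, 0.001], [1.0, 0.001, 0.0], [0.0, 0.001, -1.0]]
force: [0.2, -0.1, -0.0]
width: 0.993
grasp_force: 0.0
```

```bash
python3 - <<'E'
from h import *
s=bot.get_state();w=capture("wrist");print(s["tool_pos"],s["tool_rot"][:,1])
u=proj([[.646,-.1917,.033]],w,s)[0];print(u)
x,f,k=fit([(w,s,tuple(u.round().astype(int)))],"cap",[.646,-.19,.033,.032],.032);print(x,f)
# pink neighbours of D
s0,d=pickle.load(open("c0.pkl","rb"))
def hit(n,u,z=.016):
  q=cv2.undistortPoints(np.float32([[u]]),d[n]["camera_matrix"],np.array(d[n]["D"],float))[0,0]
  R,t=ext(d[n],s0);c=-R.T@t;v=R.T@np.r_[q,1];return (c+v*(z-c[2])/v[2])[:2]
for u in[(337,264),(380,294),(405,278),(356,236),(372,263),(473,247),(193,162)]:print(u,hit("scene",u))
E
```

```text
[ 0.647  -0.1914  0.0832] [1.     0.001  0.0014]
[313.8316 213.4118]
[ 0.6468 -0.1909  0.033   0.0323] [[-0. -0. -0.]]
(337, 264) [0.7082 0.122 ]
(380, 294) [0.7256 0.2388]
(405, 278) [0.6609 0.2716]
(356, 236) [0.616  0.1254]
(372, 263) [0.6642 0.1909]
(473, 247) [0.4998 0.3812]
(193, 162) [ 0.6284 -0.3836]
```

>>> servo_tool(commands=[[[0,0,0,0,0,3,8.5],[0,0,0,0,0,6,8.5],[0,0,0,0,0,7.5,8.5],[0,0,0,0,0,7.9,8.5],[0,0,0,0,0,7.9,8.5],[0,0,0,0,0,7.9,8.5],[0,0,0,0,0,7.9,6],[0,0,0,0,0,7.9,5.6],[0,0,0,0,0,7.9,5.6],[0,0,0,0,0,7.9,5.6],[0,0,0,0,0,7.9,5.6],[0,0,0,0,0,7.9,5.6]]], grip_force=50)

```text
t: 2.03
tool_pos: [0.6461, -0.1921, 0.0032]
tool_rot: [[0.0, 1.0, 0.0], [1.0, -0.0, -0.0], [-0.0, 0.0, -1.0]]
force: [-0.2, 0.4, 0.0]
width: 0.655
grasp_force: 0.0
```

```bash
python3 - <<'E'
from h import *
s=bot.get_state();print(s["tool_pos"],s["width"],s["grasp_force"])
w=capture("wrist");a=capture("side")
b=cv2.resize(a["color"][190:310,270:430],None,fx=3.5,fy=3.5)
cv2.imwrite("pics/w1.png",cv2.hconcat([cv2.resize(w["color"][150:400,180:460],(470,420)),b[:,:330]])[:,:,::-1])
E
```

```text
[ 0.6461 -0.1921  0.0032] 0.6550111230480221 0.0
```

View pics/w1.png

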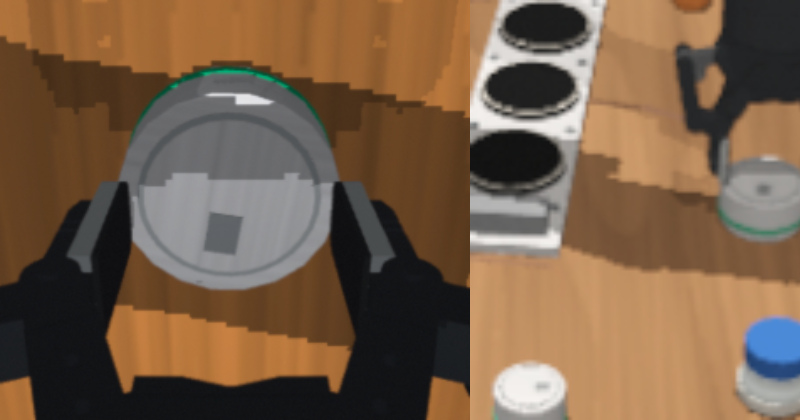

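The wrist view shows the pads either side of the cap, barely touching or just short of it. I'll close further.

>>> servo_tool(commands=[[[0,0,0,0,0,0,4],[0,0,0,0,0,0,4],[0,0,0,0,0,0,4],[0,0,0,0,0,0,4]]], grip_force=50)

```text
t: 2.47
tool_pos: [0.646, -0.192, 0.0029]
tool_rot: [[0.0, 1.0, -0.0], [1.0, -0.0, 0.0], [0.0, -0.0, -1.0]]
force: [0.1, -0.2, -0.7]
width: 0.464
grasp_force: 0.0
```

```bash
python3 - <<'E'
from h import *
s=bot.get_state();print(s["tool_pos"],s["width"],s["grasp_force"])
w=capture("wrist");a=capture("side")
b=cv2.resize(a["color"][180:300,310:430],(420,420),interpolation=cv2.INTER_CUBIC)
cv2.imwrite("pics/w2.png",cv2.hconcat([cv2.resize(w["color"][150:400,180:460],(380,420)),b])[:,:,::-1])
E
```

```text
[ 0.646  -0.192   0.0029] 0.4636066931108442 0.0
```

View pics/w2.png

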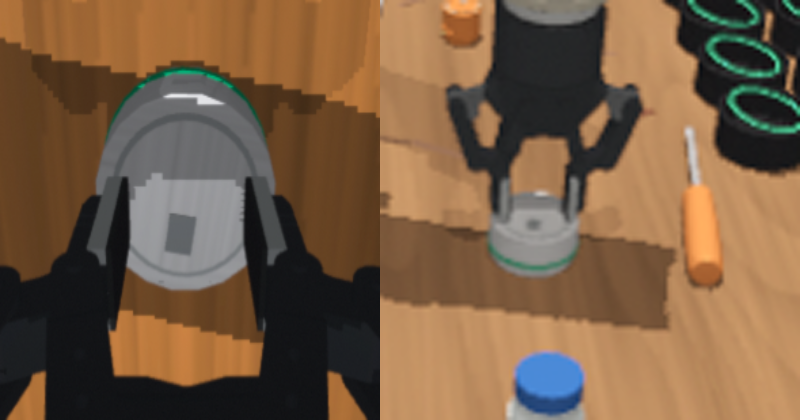

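The picture shows the fingertips have closed above the cap's top face, so they are higher than the reported TCP implies. I'll measure where the tips really are.

```bash
python3 - <<'E'
from h import *
s=bot.get_state();d={n:capture(n) for n in("side","scene","wrist")};pickle.dump((s,d),open("c1.pkl","wb"))
R,p=s["tool_rot"],s["tool_pos"]
a=d["side"]["color"][190:270,310:410]; im=cv2.resize(a,None,fx=8,fy=7,interpolation=cv2.INTER_CUBIC)
for z,c in((0,(255,0,0)),(-.015,(255,255,0)),(-.03,(0,0,255)),(-.045,(255,0,255))):
  for y in(-.02,.02):
    u=proj([p+R@[-.011,y,z]],d["side"],s)[0];v=proj([p+R@[.011,y,z]],d["wrist"],s)[0];print(z,y,u.round(1),v.round(1))
    cv2.circle(im,tuple(int(q) for q in((u-[310,190]+.5)*[8,7])),4,c,-1)
cv2.imwrite("pics/s2.png",im[:,:,::-1])
E
```

```text
0 -0.02 [346.4 253.9] [278.5 225.4]
0 0.02 [362.2 253.8] [351.2 225.4]
-0.015 -0.02 [346.7 249.1] [275.3 236.5]
-0.015 0.02 [362.7 248.9] [354.  236.5]
-0.03 -0.02 [347.  244.1] [271.5 249.7]
-0.03 0.02 [363.1 244. ] [357.3 249.7]
-0.045 -0.02 [347.3 239.2] [267.  265.4]
-0.045 0.02 [363.5 239.1] [361.3 265.4]
```

View pics/s2.png

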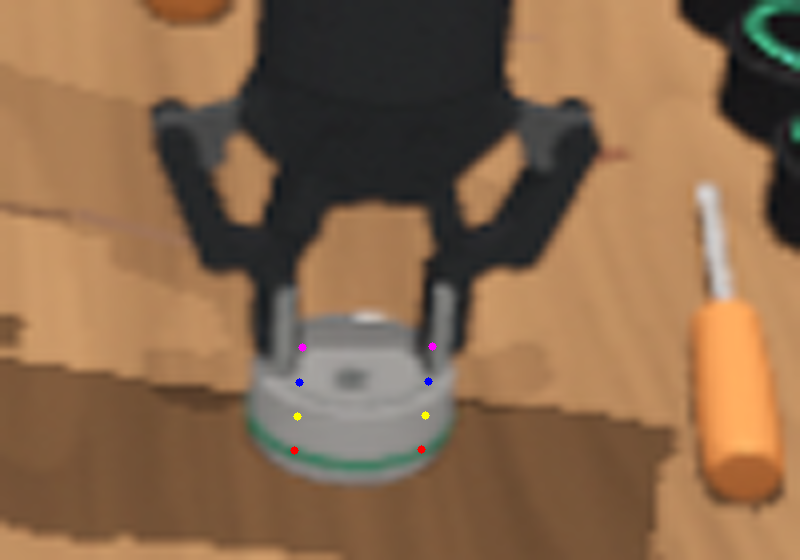

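The tips actually sit about 33 mm behind the reported TCP (world z about 36 mm), between the magenta and blue marks. That is just above the cap's top. I'll reopen and go about 31 mm lower, checking the force.

>>> servo_tool(commands=[[[0,0,0,0,0,0,8.5],[0,0,0,0,0,0,8.5],[0,0,0,0,0,0,8.5],[0,0,0,0,0,0,8.5],[0,0,0,0,0,0,8.5],[0,0,0,0,0,0,8.5],[0,0,0,0,0,0.8,8.5],[0,0,0,0,0,1.5,8.5],[0,0,0,0,0,2,8.5],[0,0,0,0,0,2,8.5]]])

```text
t: 3.55
tool_pos: [0.6448, -0.1917, -0.0189]
tool_rot: [[-0.0, 1.0, -0.003], [1.0, 0.0, 0.001], [0.001, -0.003, -1.0]]
force: [-0.4, 0.2, -0.5]
width: 0.993
grasp_force: 0.0
```

```bash
python3 - <<'E'
from h import *
s=bot.get_state();print(s["tool_pos"],s["width"],s["force"])
R,p=s["tool_rot"],s["tool_pos"]
d=capture("side");a=d["color"][190:290,310:410]; im=cv2.resize(a,None,fx=6,fy=6,interpolation=cv2.INTER_CUBIC)
w=capture("wrist")
for z,c in((-.02,(255,0,0)),(-.03,(255,255,0)),(-.04,(0,0,255)),(-.05,(255,0,255))):
  for y in(-.0425,.0425):
    u=proj([p+R@[-.011,y,z]],d,s)[0]
    cv2.circle(im,tuple(int(q) for q in((u-[310,190]+.5)*6)),3,c,-1)
cv2.imwrite("pics/s3.png",im[:,:,::-1])
E
```

```text
[ 0.6448 -0.1917 -0.0189] 0.9929871176765827 [-0.4429  0.1731 -0.5175]
```

View pics/s3.png

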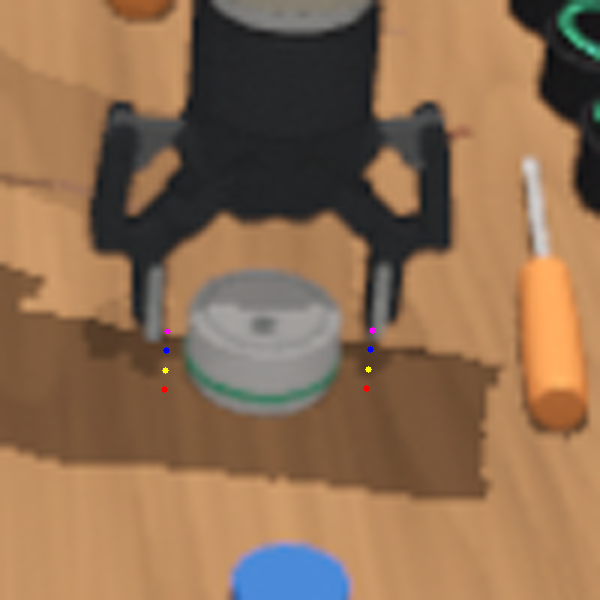

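Fully open, the tips sit about 45 mm behind the TCP (near the magenta dots) and straddle the cap cleanly with no force. I'll go 12 mm lower and close.

>>> servo_tool(commands=[[[0,0,0,0,0,0.6,8.5],[0,0,0,0,0,1.2,8.5],[0,0,0,0,0,1.2,8.5],[0,0,0,0,0,1.2,7],[0,0,0,0,0,1.2,6.0],[0,0,0,0,0,1.2,5.6],[0,0,0,0,0,1.2,5.6],[0,0,0,0,0,1.2,5.6],[0,0,0,0,0,1.2,5.6],[0,0,0,0,0,1.2,5.6]]], grip_force=50)

```text
t: 4.48
tool_pos: [0.6461, -0.192, -0.0287]
tool_rot: [[0.0, 1.0, 0.0], [1.0, -0.0, -0.0], [-0.0, 0.0, -1.0]]
force: [-1.6, 1.4, 3.9]
width: 0.734
grasp_force: 55.2
```

>>> servo_tool(commands=[[[0,0,0,0,0,-2,5.6],[0,0,0,0,0,-5,5.6],[0,0,0,2,-1,-8,5.6],[0,0,0,5,-2,-8,5.6],[0,0,0,8.5,-3.5,-8,5.6],[0,0,0,12,-5,-8,5.6],[0,0,0,15.5,-6.5,-8,5.6],[0,0,0,19,-8,-8,5.6],[0,0,0,22.5,-9.5,-8,5.6],[0,0,0,26,-11,-8,5.6],[0,0,0,29.5,-12.5,-8,5.6],[0,0,0,32,-13.5,-8,5.6]]])

```text
t: 5.48
tool_pos: [0.509, 0.1315, 0.0508]
tool_rot: [[-0.003, 1.0, -0.001], [1.0, 0.003, 0.001], [0.001, -0.001, -1.0]]
force: [0.5, 0.6, -1.7]
width: 0.735
grasp_force: 55.8
```

>>> servo_tool(commands=[[[0,0,0,2,-0.8,0,5.6],[0,0,0,3.2,-1.2,0,5.6],[0,0,0,3.2,-1.2,0,5.6],[0,0,0,3.2,-1.2,0,5.6]]])

```text
t: 5.82
tool_pos: [0.4988, 0.1606, 0.0509]
tool_rot: [[-0.002, 1.0, -0.0], [1.0, 0.002, -0.0], [-0.0, -0.0, -1.0]]
force: [-0.5, -1.0, -2.8]
width: 0.734
grasp_force: 55.8
```

```bash
python3 - <<'E'
from h import *
s=bot.get_state();print(s["tool_pos"])
d={n:capture(n) for n in("scene","side","wrist")};pickle.dump((s,d),open("c2.pkl","wb"))
P={2:(.488,.0615),3:(.4766,-.0384),4:(.4645,-.137)}
for n,xy in P.items():
  for v in("scene","side"):
    u=tuple(proj([[*xy,.016]],d[v],s)[0].round().astype(int))
    x,f,k=fit([(d[v],s,u)],"pad",[*xy,.016,.037],.016);print(n,v,x)
im=cv2.hconcat([cv2.resize(d["side"]["color"][120:220,240:360],(480,400)),cv2.resize(d["wrist"]["color"],None,fx=.5,fy=.5)[:,:].copy() if 0 else cv2.resize(d["wrist"]["color"][150:400,170:470],(320,400))])
cv2.imwrite("pics/p1.png",im[:,:,::-1])
E
```

```text
[0.4988 0.1606 0.0509]
2 scene [0.4866 0.0611 0.016  0.034 ]
2 side [0.4858 0.0644 0.016  0.0353]
3 scene [ 0.4763 -0.0393  0.016   0.032 ]
3 side [ 0.4747 -0.035   0.016   0.0353]
4 scene [ 0.4654 -0.1384  0.016   0.0312]
4 side [ 0.4637 -0.1355  0.016   0.0354]
```

View pics/p1.png

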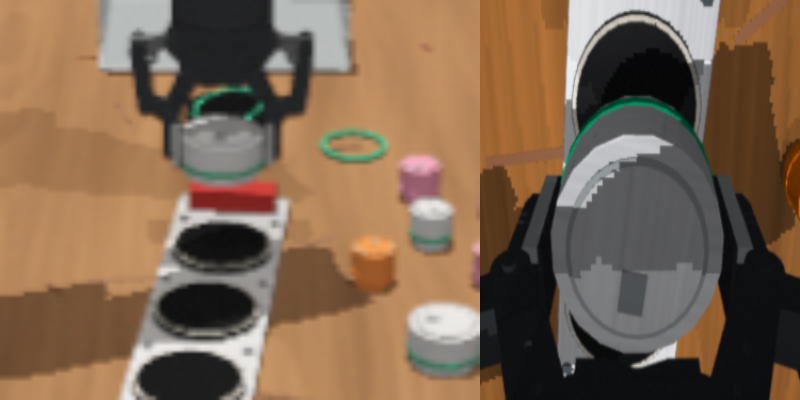

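>>> servo_tool(commands=[[[0,0,0,0,0,2.5,5.6],[0,0,0,0,0,4.5,5.6],[0,0,0,0,0,5.8,5.6],[0,0,0,0,0,6.2,5.6],[0,0,0,0,0,6.3,5.6],[0,0,0,0,0,6.3,5.6],[0,0,0,0,0,6.3,5.6]]])

```text
t: 6.55
tool_pos: [0.4997, 0.1596, -0.0115]
tool_rot: [[0.001, 1.0, 0.001], [1.0, -0.001, 0.0], [0.0, 0.001, -1.0]]
force: [0.8, -0.2, -1.6]
width: 0.734
grasp_force: 55.6
```

>>> servo_tool(commands=[[[0,0,0,0,0,0.1,5.6],[0,0,0,0,0,0.15,5.6],[0,0,0,0,0,0.15,5.6],[0,0,0,0,0,0.15,6.8],[0,0,0,0,0,0.15,8.5],[0,0,0,0,0,0.15,8.5],[0,0,0,0,0,0.15,8.5],[0,0,0,0,0,0.15,8.5],[0,0,0,0,0,-3,8.5],[0,0,0,0,0,-6,8.5],[0,0,0,0,0,-10,8.5],[0,0,0,0,0,-10,8.5]]])

```text
t: 7.55
tool_pos: [0.5023, 0.1609, 0.0939]
tool_rot: [[0.001, 1.0, 0.008], [1.0, -0.001, 0.003], [0.003, 0.008, -1.0]]
force: [0.9, 1.0, -0.7]
width: 0.996
grasp_force: 0.0
```

```bash
python3 - <<'E'
from h import *
s=bot.get_state();print(s["tool_pos"],s["force"])
d={n:capture(n) for n in("scene","side","wrist")};pickle.dump((s,d),open("c3.pkl","wb"))
# cap on pad: top at 48 mm ; crude check using bright top
cv2.imwrite("pics/p2.png",cv2.hconcat([cv2.resize(d["scene"]["color"][140:240,300:440],(448,320)),cv2.resize(d["wrist"]["color"][50:370,150:500],(350,320))])[:,:,::-1])
w=d["wrist"]
x=fit([(w,s,tuple(proj([[.66,.012,.032]],w,s)[0].round().astype(int)))],"cap",[.66,.012,.032,.027],.032)[0] if 0 else None
P=np.array([.499,.1605,.048]);print(proj([P,P-[0,0,.016]],w,s),proj([P],d["scene"],s))
E
```

```text
[0.5023 0.1609 0.0939] [ 0.8891  1.0289 -0.6602]
[[310.016  215.8753]
 [310.2735 208.3046]] [[390.3715 201.551 ]]
```

View pics/p2.png

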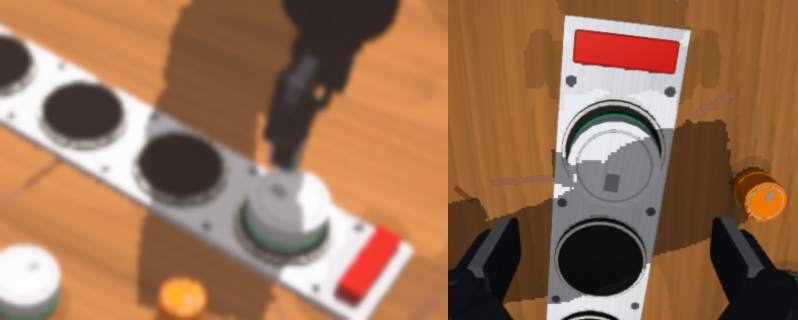

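The 64 mm cap stands on pad 1 next to the red stop and looks centred (wrist crop about (610,160)). Next is the 54 mm cap.

>>> servo_tool(commands=[[[0,0,0,0,0,-4,8.5],[0,0,0,-1.2,1.3,-5,8.5],[0,0,0,-3.7,4,-5,8.5],[0,0,0,-6.3,6.8,-4,8.5],[0,0,0,-8.8,9.5,-2,8.5],[0,0,0,-11.3,12.2,0,8.5],[0,0,0,-13.6,14.8,2,8.5],[0,0,0,-14.8,16.1,3.5,8.5],[0,0,0,-14.8,16.1,3.5,8.5],[0,0,0,-14.8,16.1,3.5,8.5]]])

```text
t: 8.53
tool_pos: [0.6585, 0.0107, 0.0498]
tool_rot: [[0.002, 1.0, -0.005], [1.0, -0.002, -0.001], [-0.001, -0.005, -1.0]]
force: [-0.1, 0.5, 0.5]
width: 0.994
grasp_force: 0.0
```

```bash
cat >look.py <<'E'
from h import *
import sys
x0,y0,r=map(float,sys.argv[1:4])
s=bot.get_state();w=capture("wrist");print(s["tool_pos"])
u=proj([[x0,y0,.033]],w,s)[0];x,f,k=fit([(w,s,tuple(u.round().astype(int)))],"cap",[x0,y0,.032,r],.032)
print("cap",x,"delta tool x,y,z cm",(x[1]-s["tool_pos"][1])*100,(x[0]-s["tool_pos"][0])*100,(s["tool_pos"][2]+.0285)*100)
E
python3 look.py .66 .0122 .027
```

```text
[0.6585 0.0107 0.0498]
cap [0.6603 0.0125 0.032  0.0271] delta tool x,y,z cm 0.1785469504174908 0.17342672818848603 7.831625043078312
```

>>> servo_tool(commands=[[[0,0,0,0.1,0,2,8.5],[0,0,0,0.1,0,5,8.5],[0,0,0,0.1,0,7,8.5],[0,0,0,0.1,0,7.7,8.5],[0,0,0,0.1,0,7.7,7],[0,0,0,0.1,0,7.7,5.5],[0,0,0,0.1,0,7.7,4.6],[0,0,0,0.1,0,7.7,4.6],[0,0,0,0.1,0,7.7,4.6],[0,0,0,0.1,0,7.7,4.6],[0,0,0,0.1,0,7.7,4.6],[0,0,0,0.1,0,7.7,4.6]]])

```text
t: 9.58
tool_pos: [0.6611, 0.0134, -0.022]
tool_rot: [[-0.0, 1.0, 0.003], [1.0, 0.0, 0.001], [0.001, 0.003, -1.0]]
force: [-1.7, 1.1, 6.9]
width: 0.617
grasp_force: 52.9
```

>>> servo_tool(commands=[[[0,0,0,0,0,-2,4.6],[0,0,0,0,0,-5,4.6],[0,0,0,0.5,-1.5,-8,4.6],[0,0,0,1.4,-5,-8,4.6],[0,0,0,2.3,-8.2,-8,4.6],[0,0,0,3.2,-11.5,-8,4.6],[0,0,0,4.1,-14.5,-8,4.6],[0,0,0,4.9,-17.2,-8,4.6],[0,0,0,4.9,-17.2,-8,4.6],[0,0,0,4.9,-17.2,-6,4.6],[0,0,0,4.9,-17.2,-4.5,4.6],[0,0,0,4.9,-17.2,-4,4.6]]])

```text
t: 10.58
tool_pos: [0.4879, 0.0621, 0.0154]
tool_rot: [[-0.0, 1.0, -0.0], [1.0, 0.0, 0.0], [0.0, -0.0, -1.0]]
force: [0.1, 0.2, -2.5]
width: 0.615
grasp_force: 53.1
```

>>> servo_tool(commands=[[[0,0,0,0,0,0,4.6],[0,0,0,0,0,0,4.6],[0,0,0,0,0,0,4.6]]])

```text
t: 10.83
tool_pos: [0.4887, 0.062, 0.0168]
tool_rot: [[0.0, 1.0, 0.001], [1.0, -0.0, 0.0], [0.0, 0.001, -1.0]]
force: [0.3, 0.4, -0.9]
width: 0.619
grasp_force: 53.1
```

>>> servo_tool(commands=[[[0,0,0,0,0,1,4.6],[0,0,0,0,0,1.9,4.6],[0,0,0,0,0,2.3,4.6],[0,0,0,0,0,2.4,4.6],[0,0,0,0,0,2.45,4.6],[0,0,0,0,0,2.45,4.6],[0,0,0,0,0,2.45,4.6]]])

```text
t: 11.42
tool_pos: [0.4882, 0.0621, -0.0063]
tool_rot: [[0.0, 1.0, 0.002], [1.0, -0.0, 0.001], [0.001, 0.002, -1.0]]
force: [-10.1, 0.6, 47.7]
width: 0.614
grasp_force: 58.0
```

>>> servo_tool(commands=[[[0,0,0,0,0,-0.1,4.6],[0,0,0,0,0,-0.12,5.5],[0,0,0,0,0,-0.12,8.5],[0,0,0,0,0,-0.12,8.5],[0,0,0,0,0,-0.12,8.5],[0,0,0,0,0,-0.12,8.5],[0,0,0,0,0,-0.12,8.5],[0,0,0,0,0,-3,8.5],[0,0,0,0,0,-7,8.5],[0,0,0,0,0,-11,8.5],[0,0,0,0,0,-13,8.5],[0,0,0,0,0,-13,8.5]]])

```text
t: 12.42
tool_pos: [0.4906, 0.0624, 0.1258]
tool_rot: [[0.0, 1.0, 0.007], [1.0, -0.0, 0.002], [0.002, 0.007, -1.0]]
force: [1.0, 0.2, -0.6]
width: 0.991
grasp_force: 0.0
```

```bash
python3 - <<'E'
from h import *
s=bot.get_state();print(s["tool_pos"],s["force"])
d={n:capture(n) for n in("scene","side","wrist")};pickle.dump((s,d),open("c4.pkl","wb"))
w=d["wrist"];im=w["color"].copy()
for xy,r in(((.4995,.1605),.032),((.4882,.0614),.027)):
  for z,q,c in((.048,r,(255,0,0)),(.016,.04,(0,160,255))):
    cv2.polylines(im,[proj(np.r_[[*xy,z]]+C*q,w,s).round().astype(int)],True,c,1)
cv2.imwrite("pics/p3.png",cv2.resize(im[0:330,80:480],(720,594),interpolation=cv2.INTER_CUBIC)[:,:,::-1])
E
```

```text
[0.4906 0.0624 0.1258] [ 0.9929  0.2262 -0.6367]
```

View pics/p3.png

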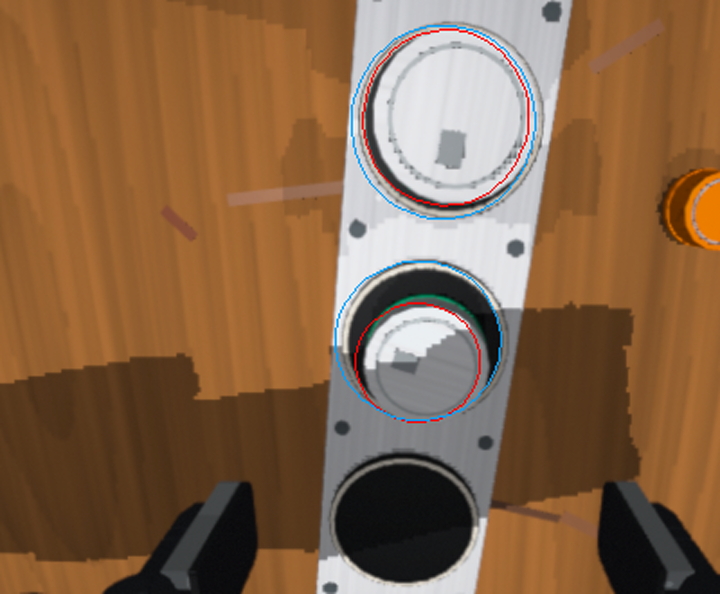

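Both placed caps sit where predicted relative to their pads; the small common shift comes from the arm still settling. Next is the 44 mm cap at (.483,-.403).

>>> servo_tool(commands=[[[0,0,0,-3,0,0,8.5],[0,0,0,-7,-0.1,0,8.5],[0,0,0,-11,-0.2,0,8.5],[0,0,0,-15,-0.2,0,8.5],[0,0,0,-19,-0.3,0,8.5],[0,0,0,-23,-0.3,0,8.5],[0,0,0,-27,-0.4,0,8.5],[0,0,0,-31,-0.4,0,8.5],[0,0,0,-35,-0.5,0,8.5],[0,0,0,-39,-0.5,1.5,8.5],[0,0,0,-43,-0.5,4,8.5],[0,0,0,-46.5,-0.5,6,8.5]]])

```text
t: 13.57
tool_pos: [0.482, -0.4, 0.0616]
tool_rot: [[0.0, 1.0, -0.001], [1.0, -0.0, 0.001], [0.001, -0.001, -1.0]]
force: [0.3, -0.3, 0.1]
width: 0.995
grasp_force: 0.0
```

>>> servo_tool(commands=[[[0,0,0,0,0,1,8.5],[0,0,0,0,0,1,8.5],[0,0,0,0,0,1,8.5],[0,0,0,0,0,1,8.5]]])

```text
t: 13.9
tool_pos: [0.4833, -0.397, 0.0537]
tool_rot: [[-0.001, 1.0, -0.001], [1.0, 0.001, 0.001], [0.001, -0.001, -1.0]]
force: [0.3, 0.6, 0.7]
width: 0.997
grasp_force: 0.0
```

```bash
python3 look.py .483 -.403 .022
```

```text
[ 0.4833 -0.397   0.0537]
cap [ 0.483  -0.402   0.032   0.0221] delta tool x,y,z cm -0.5052024015733625 -0.02582335261263613 8.224058832990107
```

>>> servo_tool(commands=[[[0,0,0,-0.5,0,2,8.5],[0,0,0,-0.5,0,5,8.5],[0,0,0,-0.5,0,7,8.5],[0,0,0,-0.5,0,7.7,8.5],[0,0,0,-0.5,0,7.7,6.5],[0,0,0,-0.5,0,7.7,5],[0,0,0,-0.5,0,7.7,4],[0,0,0,-0.5,0,7.7,3.6],[0,0,0,-0.5,0,7.7,3.6],[0,0,0,-0.5,0,7.7,3.6],[0,0,0,-0.5,0,7.7,3.6],[0,0,0,-0.5,0,7.7,3.6]]])

```text
t: 14.95
tool_pos: [0.4839, -0.4041, -0.0209]
tool_rot: [[-0.0, 1.0, 0.002], [1.0, 0.0, -0.001], [-0.001, 0.002, -1.0]]
force: [-0.6, 1.7, 5.9]
width: 0.496
grasp_force: 50.1
```

>>> servo_tool(commands=[[[0,0,0,0,0,0,3.6],[0,0,0,0,0,0,3.6],[0,0,0,0,0,0,3.6]]])

```text
t: 15.2
tool_pos: [0.484, -0.4041, -0.0209]
tool_rot: [[-0.0, 1.0, 0.002], [1.0, 0.0, -0.001], [-0.001, 0.002, -1.0]]
force: [-0.8, 1.1, 6.0]
width: 0.499
grasp_force: 50.1
```

>>> servo_tool(commands=[[[0,0,0,0,0,-3,3.6],[0,0,0,0,0,-6,3.6],[0,0,0,1.5,0,-8,3.6],[0,0,0,5,-0.1,-8,3.6],[0,0,0,9,-0.2,-8,3.6],[0,0,0,13,-0.2,-8,3.6],[0,0,0,17,-0.3,-8,3.6],[0,0,0,21,-0.4,-8,3.6],[0,0,0,25,-0.5,-8,3.6],[0,0,0,29,-0.6,-8,3.6],[0,0,0,33,-0.7,-8,3.6],[0,0,0,36.3,-0.7,-8,3.6]]])

```text
t: 16.2
tool_pos: [0.4761, -0.0375, 0.0582]
tool_rot: [[-0.001, 1.0, 0.002], [1.0, 0.001, 0.001], [0.001, 0.002, -1.0]]
force: [0.3, -0.3, -1.5]
width: 0.496
grasp_force: 51.1
```

>>> servo_tool(commands=[[[0,0,0,0,0,0,3.6],[0,0,0,0,0,2,3.6],[0,0,0,0,0,4,3.6],[0,0,0,0,0,4,3.6],[0,0,0,0,0,4,3.6],[0,0,0,0,0,4,3.6]]])

```text
t: 16.7
tool_pos: [0.4765, -0.0409, 0.0181]
tool_rot: [[0.001, 1.0, 0.001], [1.0, -0.001, -0.0], [-0.0, 0.001, -1.0]]
force: [-1.1, 0.3, -0.9]
width: 0.497
grasp_force: 51.2
```

>>> servo_tool(commands=[[[0,0,0,0,0,1,3.6],[0,0,0,0,0,1.9,3.6],[0,0,0,0,0,2.2,3.6],[0,0,0,0,0,2.3,3.6],[0,0,0,0,0,2.33,3.6],[0,0,0,0,0,2.33,3.6],[0,0,0,0,0,2.33,3.6]]])

```text
t: 17.28
tool_pos: [0.4762, -0.0407, -0.005]
tool_rot: [[0.0, 1.0, 0.001], [1.0, -0.0, 0.0], [0.0, 0.001, -1.0]]
force: [-3.3, 0.6, 15.3]
width: 0.503
grasp_force: 53.1
```

Light contact at 15 N, so I'll release and rise.

>>> servo_tool(commands=[[[0,0,0,0,0,0,4.5],[0,0,0,0,0,0,6],[0,0,0,0,0,0,8.5],[0,0,0,0,0,0,8.5],[0,0,0,0,0,0,8.5],[0,0,0,0,0,0,8.5],[0,0,0,0,0,0,8.5],[0,0,0,0,0,-3,8.5],[0,0,0,0,0,-7,8.5],[0,0,0,0,0,-11,8.5],[0,0,0,0,0,-13,8.5],[0,0,0,0,0,-13,8.5]]])

```text
t: 18.28
tool_pos: [0.4785, -0.0407, 0.1281]
tool_rot: [[0.0, 1.0, 0.007], [1.0, -0.0, 0.0], [0.0, 0.007, -1.0]]
force: [0.8, -0.6, -0.9]
width: 0.992
grasp_force: 0.0
```

>>> servo_tool(commands=[[[0,0,0,2,1.6,0,8.5],[0,0,0,5,4.1,0,8.5],[0,0,0,8,6.5,0,8.5],[0,0,0,11,9,0,8.5],[0,0,0,14,11.4,0,8.5],[0,0,0,17,13.9,0,8.5],[0,0,0,20,16.4,1,8.5],[0,0,0,22,18,3,8.5],[0,0,0,23.1,18.9,5.5,7],[0,0,0,23.1,18.9,7,7],[0,0,0,23.1,18.9,7,7],[0,0,0,23.1,18.9,7,7]]])

```text
t: 19.28
tool_pos: [0.664, 0.1898, 0.0524]
tool_rot: [[0.0, 1.0, -0.003], [1.0, -0.0, -0.001], [-0.001, -0.003, -1.0]]
force: [0.5, -0.5, 0.1]
width: 0.816
grasp_force: 0.0
```

>>> servo_tool(commands=[[[0,0,0,0,0,0,7],[0,0,0,0,0,0,7],[0,0,0,0,0,0,7]]])

```text
t: 19.53
tool_pos: [0.6657, 0.1901, 0.0554]
tool_rot: [[0.001, 1.0, 0.002], [1.0, -0.001, 0.001], [0.001, 0.002, -1.0]]
force: [-0.6, -0.7, 0.3]
width: 0.818
grasp_force: 0.0
```

```bash
python3 look.py .6657 .19 .017; python3 - <<'E'
from h import *
cv2.imwrite("pics/d.png",capture("wrist")["color"][:,:,::-1])
E
```

```text
[0.6657 0.1901 0.0554]
cap [0.6672 0.1909 0.032  0.0171] delta tool x,y,z cm 0.07988849438154422 0.1446240860730641 8.38855511382755
```

View pics/d.png

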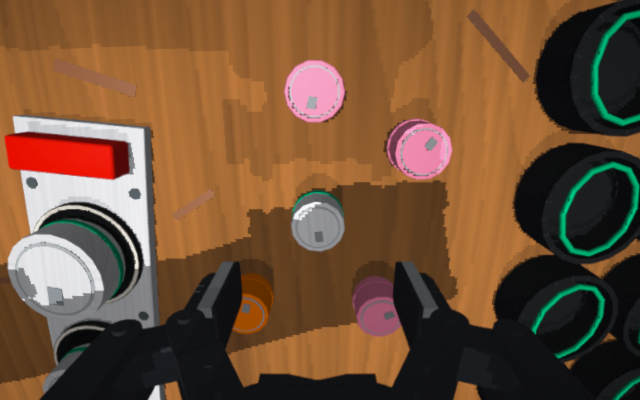

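The white 34 mm cap at (318,222) is centred between the fingers. The orange and pink caps at (250,303) and (378,303) lie 50 mm behind the finger plane, so it's clear to descend.

>>> servo_tool(commands=[[[0,0,0,0.05,0.1,2,7],[0,0,0,0.05,0.1,5,7],[0,0,0,0.05,0.1,7,7],[0,0,0,0.05,0.1,7.6,7],[0,0,0,0.05,0.1,7.6,5],[0,0,0,0.05,0.1,7.6,4],[0,0,0,0.05,0.1,7.6,3],[0,0,0,0.05,0.1,7.6,2.6],[0,0,0,0.05,0.1,7.6,2.6],[0,0,0,0.05,0.1,7.6,2.6],[0,0,0,0.05,0.1,7.6,2.6],[0,0,0,0.05,0.1,7.6,2.6]]])

```text
t: 20.63
tool_pos: [0.6674, 0.1912, -0.0202]
tool_rot: [[0.0, 1.0, 0.003], [1.0, -0.0, 0.001], [0.001, 0.003, -1.0]]
force: [-0.6, -1.0, 7.7]
width: 0.38
grasp_force: 49.8
```

>>> servo_tool(commands=[[[0,0,0,0,0,0,2.6],[0,0,0,0,0,0,2.6],[0,0,0,0,0,0,2.6]]])

```text
t: 20.88
tool_pos: [0.6673, 0.1913, -0.0202]
tool_rot: [[0.0, 1.0, 0.003], [1.0, -0.0, 0.001], [0.001, 0.003, -1.0]]
force: [-1.0, -0.7, 7.3]
width: 0.386
grasp_force: 49.8
```

>>> servo_tool(commands=[[[0,0,0,0,0,-3,2.6],[0,0,0,0,0,-6,2.6],[0,0,0,-1.3,-0.8,-9,2.6],[0,0,0,-4.4,-2.7,-9,2.6],[0,0,0,-7.6,-4.7,-9,2.6],[0,0,0,-10.8,-6.6,-9,2.6],[0,0,0,-14,-8.6,-9,2.6],[0,0,0,-17.2,-10.6,-9,2.6],[0,0,0,-20.4,-12.5,-9,2.6],[0,0,0,-23.6,-14.5,-9,2.6],[0,0,0,-26.8,-16.5,-9,2.6],[0,0,0,-30,-18.4,-9,2.6]]])

```text
t: 21.88
tool_pos: [0.4811, -0.1104, 0.0686]
tool_rot: [[-0.0, 1.0, 0.001], [1.0, 0.0, -0.0], [-0.0, 0.001, -1.0]]
force: [-0.2, -0.4, -0.8]
width: 0.384
grasp_force: 49.8
```

>>> servo_tool(commands=[[[0,0,0,-2.9,-1.8,0,2.6],[0,0,0,-2.9,-1.8,0,2.6],[0,0,0,-2.9,-1.8,2,2.6],[0,0,0,-2.9,-1.8,4,2.6],[0,0,0,-2.9,-1.8,5,2.6],[0,0,0,-2.9,-1.8,5,2.6],[0,0,0,-2.9,-1.8,5,2.6],[0,0,0,-2.9,-1.8,5,2.6]]])

```text
t: 22.55
tool_pos: [0.4647, -0.138, 0.0186]
tool_rot: [[-0.0, 1.0, 0.001], [1.0, 0.0, -0.0], [-0.0, 0.001, -1.0]]
force: [0.5, 0.7, -0.5]
width: 0.379
grasp_force: 49.8
```

>>> servo_tool(commands=[[[0,0,0,0,0,1,2.6],[0,0,0,0,0,1.9,2.6],[0,0,0,0,0,2.2,2.6],[0,0,0,0,0,2.3,2.6],[0,0,0,0,0,2.32,2.6],[0,0,0,0,0,2.32,2.6],[0,0,0,0,0,2.32,2.6]]])

```text
t: 23.13
tool_pos: [0.4642, -0.1379, -0.0044]
tool_rot: [[-0.0, 1.0, 0.001], [1.0, 0.0, 0.0], [0.0, 0.001, -1.0]]
force: [-3.0, 2.6, 14.5]
width: 0.377
grasp_force: 51.5
```

>>> servo_tool(commands=[[[0,0,0,0,0,0,4],[0,0,0,0,0,0,6],[0,0,0,0,0,0,8],[0,0,0,0,0,0,8],[0,0,0,0,0,0,8],[0,0,0,0,0,0,8],[0,0,0,0,0,-2,8],[0,0,0,0,0,-5,8],[0,0,0,0,0,-9,8],[0,0,0,0,0,-13,8],[0,0,0,0,0,-17,8],[0,0,0,0,0,-20,8]]])

```text
t: 24.13
tool_pos: [0.4643, -0.1383, 0.1978]
tool_rot: [[0.0, 1.0, 0.002], [1.0, -0.0, -0.001], [-0.001, 0.002, -1.0]]
force: [0.6, -0.3, 0.8]
width: 0.939
grasp_force: 0.0
```

>>> servo_tool(commands=[[[0,0,0,3,1,-2,8],[0,0,0,6,2,-4,8],[0,0,0,9,3,-6,8],[0,0,0,11,4,-7,8],[0,0,0,11,4,-7,8],[0,0,0,11,4,-7,8],[0,0,0,11,4,-7,8],[0,0,0,11,4,-7,8],[0,0,0,11,4,-7,8]]])

```text
t: 24.88
tool_pos: [0.5033, -0.0292, 0.2641]
tool_rot: [[0.002, 1.0, -0.001], [1.0, -0.002, -0.0], [-0.0, -0.001, -1.0]]
force: [-0.2, -0.1, 0.4]
width: 0.938
grasp_force: 0.0
```

```bash
python3 - <<'E'
from h import *
s=bot.get_state();print(s["tool_pos"],s["force"])
w=capture("wrist");pickle.dump((s,w,capture("side"),capture("scene")),open("c5.pkl","wb"));im=w["color"].copy()
L=[((.4995,.1605),.032),((.4882,.0612),.027),((.4768,-.0387),.022),((.4652,-.138),.017)]
im=cv2.resize(im,None,fx=2,fy=2,interpolation=cv2.INTER_CUBIC)
for xy,r in L:
  for z,q,c in((.048,r,(255,0,0)),(.016,.04,(0,160,255))):
    cv2.polylines(im,[(proj(np.r_[[*xy,z]]+C*q,w,s)*2+.5).round().astype(int)],True,c,1)
u=proj([[*a,.03] for a,_ in L],w,s)*2;x0=int(max(0,u[:,0].mean()-300));
cv2.imwrite("pics/f.png",cv2.resize(im[:,x0:x0+600],(450,600),interpolation=cv2.INTER_AREA)[:,:,::-1]);print(u)
E
```

```text
[ 0.5033 -0.0292  0.2641] [-0.2302 -0.1015  0.4241]
[[624.5461 -26.9328]
 [605.7129 166.745 ]
 [589.458  337.8997]
 [575.3635 485.2271]]
```

View pics/f.png

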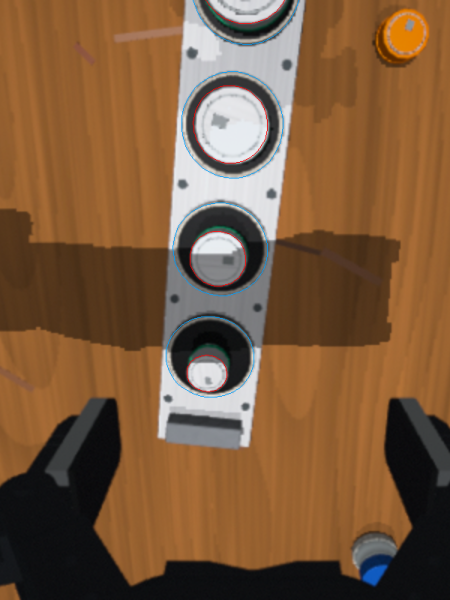

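The overlay matches pads 2 to 4 and their caps to about 1 mm. Pad 1 is cut off, so I'll shift along the row to check it.

>>> servo_tool(commands=[[[0,0,0,3,0,0,8],[0,0,0,6,0,0,8],[0,0,0,9,0,0,8],[0,0,0,12,0,0,8],[0,0,0,12,0,0,8],[0,0,0,12,0,0,8],[0,0,0,12,0,0,8],[0,0,0,12,0,0,8]]])

```text
t: 25.7
tool_pos: [0.504, 0.0905, 0.2645]
tool_rot: [[0.002, 1.0, -0.0], [1.0, -0.002, -0.001], [-0.001, -0.0, -1.0]]
force: [0.4, 0.2, -0.5]
width: 0.933
grasp_force: 0.0
```

```bash
python3 - <<'E'
from h import *
s=bot.get_state();print(s["tool_pos"],s["force"])
w=capture("wrist");im=cv2.resize(w["color"],None,fx=3,fy=3,interpolation=cv2.INTER_CUBIC)
L=[((.4995,.1605),.032),((.4882,.0612),.027)]
for xy,r in L:
  for z,q,c in((.048,r,(255,0,0)),(.016,.04,(0,160,255))):
    cv2.polylines(im,[(proj(np.r_[[*xy,z]]+C*q,w,s)*3+1).round().astype(int)],True,c,1)
u=(proj([[*a,.03] for a,_ in L],w,s)*3).astype(int).mean(0).astype(int);print(u)
cv2.imwrite("pics/g.png",im[max(0,u[1]-300):u[1]+290,max(0,u[0]-300):u[0]+300][:,:,::-1])
E
```

```text
[0.504  0.0905 0.2645] [ 0.3534  0.1901 -0.4721]
[922 428]
```

View pics/g.png

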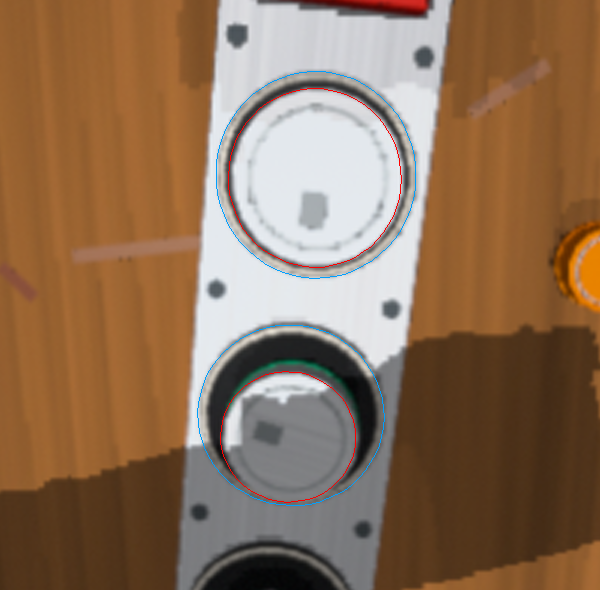

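The 64 mm and 54 mm caps (crop (315,178) and (290,437)) lie on the predicted outlines, so all four are centred and upright. Handing the job in.

```bash
python3 -c "
from workcell import bot
print(bot.finish_job())"
```

```text
the job is handed in; nothing more can be done
None
```

The four caps stand upright and released on the pads, centred to about 1 mm by the wrist camera, in the order 64, 54, 44, 34 mm from the red stop; I left the housing alone and handed the job in at about 26 s, but the 54 mm cap pressed on its pad with about 48 N for a moment as it was set down.

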